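# Poise the red brush over the panel

### The job

Take the red-handled flat brush by its wooden handle, draw it out of the slanted brush stand, and turn it over so that its bristles slant downward at about 45 degrees. Finish still holding it, motionless, with the bristles about a hand's breadth (100 mm) above the middle of the small painting panel, ready for the first stroke; the brush must not touch the panel at any time. Leave the other two brushes standing in the stand, and the paint pot and the saucer where they are.

Things in the scene. Friction and masses are not known exactly. Their poses are not given: they have to be found in the camera images.
- stand: Slanted brush stand of pale wood, 118 (x) by 239 (y) by 94 mm high, fixed; origin: centre of its underside; z up, x: the way the brushes lean. Three brushes stand in a row at y = -75, 0, +75 mm (any order), leaning about 54 degrees from vertical towards +x, bristles up. They sit loosely, 57 mm deep in two drilled shelves: 9 mm tails in 11 mm holes, free once drawn 57 mm along the brush's axis.
- red_brush_grip (a point): Middle of the red-handled flat brush, on its axis. z axis: along the brush from butt to bristles. Here the red wooden handle is a 13 mm round bar (from 105 to 172 mm from the butt; 9 mm below 85 mm). Steel ferrule from 190 mm, golden bristles 24 mm broad from 248 to 295 mm, the end. About 45 g, balanced near this point. At the start the stand's upper face, square to the brush, is 91 mm down the handle.
- red_brush_tip (a point): The end of the red brush's bristles, on its axis, 147 mm from the middle.
- red_brush_butt (a point): The butt end of the red brush's handle, on its axis, 148 mm from the middle; seated in the stand at the start.
- panel_middle (a point): The middle of the upper face of the small wooden painting panel, 160 mm (x) by 200 mm (y) by 19 mm thick, lying flat and fast on the table, begun with blocks of green, blue and yellow. z up.
- black_brush_grip (a point): Bystander: middle of a like brush with a black handle and round head, in the stand (origin as for the red brush).
- blue_brush_grip (a point): Bystander: middle of a like brush with a dark blue handle and a smaller round head, in the stand (origin as for the red brush).
- paint_pot: Bystander: closed paint pot with a white lid, 54 mm across, 58 mm high; origin: centre of its underside.
- saucer: Bystander: white mixing saucer with paint dabs, 116 mm across, 15 mm high; origin: centre of its underside.

How it is judged:
By the outcome, as a careful person would: the job done as asked, in the order asked, and still so for the second after the job is handed in, while the arm keeps its last pose, push and grip.
It also fails if it takes over 46 s, if anything falls off the work surface, if the arm or the gripper's body presses on something with over 40 N, if the wrist force passes 120 N, or if a joint passes its speed limit or range.

### The arm

A 7-joint arm with a two-finger parallel gripper is mounted at the origin on the work surface. World frame = base frame: x ahead of the robot, y to its left, z up, the work surface at z = 0. Lengths are in m, angles in rad, forces in N, time in s.
With the tool pointing down it reaches from about 0.425 to 0.875 m from the base axis. Payload 4.7 kg.
Tool frame: the origin (TCP) lies at the very end of the fingers, on their centre line; the grasp point (between the pads) lies 19 mm behind it (manip.pinch_z is the distance from the TCP to the grasp point, in m); z points along the fingers, y is the line along which they close (so a half turn about z gives the same grasp; the last joint's range is limited). The gripper opens to 85 mm and grips with 20 to 120 N. Pads are 22 mm wide; open, the fingers measure 114 mm over their backs; the gripper's body (76 mm by 85 mm) begins 54 mm behind the grasp point. The pads swing forward as they close: fully open they stand 13 mm farther back than shut.
Start: joints at [-1.284, 0.321, -0.07, 1.45, 0.023, 1.371, -0.057], TCP at [0.175, 0.626, 0.231] pointing down, gripper open.
Joint ranges: [-2.86, 2.86], [-0.3, 2.09], [-1.38, 1.24], [0.06, 2.45], [-1.56, 4.7], [0.09, 2.05], [-2.69, 2.69]. Speed limits (rad/s): [2.57, 2.57, 3.14, 3.14, 3.14, 3.14, 3.14].

### API

Orientations are given as [roll, pitch, yaw] about the fixed x, y, z axes, in that order (R = Rz(yaw) Ry(pitch) Rx(roll)).
In Python, from bench import manip gives the robot as it stands. The module is installed in compiled form; this text tells all that it offers.
- The arm moves only by the shell command python3 -m handwheel 'ROWS' [OPENING]. ROWS is JSON, a list of rows, each a list of 2 entries, a list of its own where there are three numbers: the shift along the tool's x, y, z normalised to -1 to 1, where 1 is 0.3 m, then the turn, a rotation vector about the tool's x, y, z normalised to -1 to 1, where 1 is 4 degrees. A call has 1 to 8 rows; each row shifts and turns the commanded pose from where the row before left it, along the tool's axes as they then stand; what a row does not reach is not made up. A row lasts 1/10 s, in which the tool goes at most 50 mm and 8.59 degrees, less where a joint would pass 70% of its speed; a pose out of reach is approached as far as the arm can. A call with a number of a shift or a turn outside -1 to 1 is refused whole. A call with a gripper value outside its range is refused whole. OPENING is the opening, from -1 (shut) to 1 (fully open), so that 0 is half open, set as the call begins (- or left out, the last holds). The fingers move at their own pace and stop on an object; the grip force is fixed at half the most. Time passes only in rows, so rows that do not move let the fingers close. It gives the time, the measured TCP pose, the force, the opening and the grip force at its end, in the units of the state.
- manip.get_obs(): the state, without advancing time (a new reading comes with each control period).
- manip.camera(name): name is "side" or "top"; returns (picture, depth): 480x640x3 uint8, red, green, blue; 480x640 float32, m along the optical axis (not along the pixel's ray), 0 where there is no reading.
- manip.calibration(name): a dict with "fov_y" (degrees; the focal length in pixels is half the picture's height over the tangent of half this angle, whatever the lens; pixels are square), "cx", "cy" (the principal point, pixels), "eye" and "attitude" of the camera in the world. Camera axes: x right, y down, z forward; pixel columns grow to the right and rows downward; lengths in m; the calibration is good to about 2 mm. A picture is of the moment at which its call begins. calibration takes no time and is no camera call.
- manip.sign_off(): hands the job in; it is judged then, once.
The state is a dict: "time": time; "q": joint angles; "joint_velocities": joint speeds; "joint_efforts": joint torques, N m; "tcp_pos": TCP position; "eef_rot": TCP orientation; "wrist_force": force on the tool from outside, world axes, zero at the start; "wrist_torque": the same for the moment, N m; "opening": opening from 0.0 (shut) to 1.0 (fully open); "grasp_force": force on a finger pad.
Only numpy, scipy, OpenCV 4.12 (cv2) and the standard library are available. Lean on these libraries where they do the work, as an engineer would, in place of code of your own. Each camera call takes 0.05 s, during which the arm holds its last target. There are 200 camera calls.

## Working session

There is one attempt and no reset: what is moved stays moved. The work goes in short steps, Python scripts to look and compute and a shell command to move; the robot and the scene stay as the last step left them, time stands still between calls to the robot, and variables do not carry over. Pictures are saved under pics/ and viewed, at most 10 in all, crops included, and the job is handed in when it is done.

```bash
mkdir -p pics; cat > h.py <<'E'
import numpy as np, cv2
from scipy.spatial.transform import Rotation as R
from bench import manip
def shot(n):
    p,d=manip.camera(n); return p.copy(),d.copy()
def cal(n):
    c=manip.calibration(n); return c
def att(c):
    a=np.array(c["attitude"],float)
    if a.shape==(3,3): return a
    return R.from_euler('xyz',a).as_matrix() if a.size==3 else R.from_quat(a).as_matrix()
def pts(n,d,vu):
    c=cal(n); f=240/np.tan(np.radians(c["fov_y"])/2)
    v,u=vu[:,0],vu[:,1]; z=d[v,u]
    P=np.stack([(u-c["cx"])/f*z,(v-c["cy"])/f*z,z],1)
    return P[z>0]@att(c).T+np.array(c["eye"])
E
python3 - <<'E'
from h import *
for n in("side","top"):
    p,d=shot(n); print(n,cal(n),(d>0).mean()); cv2.imwrite(f"pics/{n}0.png",p[:,:,::-1]); np.savez(f"{n}0.npz",p=p,d=d)
o=manip.get_obs(); print(o, manip.pinch_z)
E
```

```text
side {'fov_y': 55.46793679904813, 'cx': 315.56383977403016, 'cy': 238.66045367431607, 'eye': array([0.43847416, 0.7542795 , 0.57343204]), 'attitude': array([-2.07284049, -0.01389272, -2.95045016])} 0.9961328125
top {'fov_y': 45.516052759783, 'cx': 321.4037493896056, 'cy': 234.05170400298016, 'eye': array([ 0.41281837, -0.02221292,  1.07995135]), 'attitude': array([-2.96640102, -0.01766679, -1.58509427])} 0.99615234375
{'time': 0.1, 'q': array([-1.28390552,  0.32177344, -0.07005371,  1.45153178,  0.02264213,
        1.3708187 , -0.05688851]), 'joint_velocities': array([-0.00201425, -0.00255354,  0.00069092, -0.00326023,  0.00078914,
       -0.00171153, -0.00090229]), 'joint_efforts': array([ 9.69225698e-05, -4.94881260e+01, -3.83892506e-01, -3.15208447e+01,
        1.30941410e-02,  7.50635401e-03,  4.59836755e-07]), 'tcp_pos': array([0.17507342, 0.62548296, 0.23032735]), 'eef_rot': array([-3.13985292e+00,  1.43947399e-04,  2.86881982e+00]), 'wrist_force': array([ 0.04341606, -0.64168497,  0.61548648]), 'wrist_torque': array([ 0.06481037, -0.01902021,  0.01255825]), 'grasp_force': 0.0, 'opening': 1.000141340469796} 0.0187
```

View pics/top0.png

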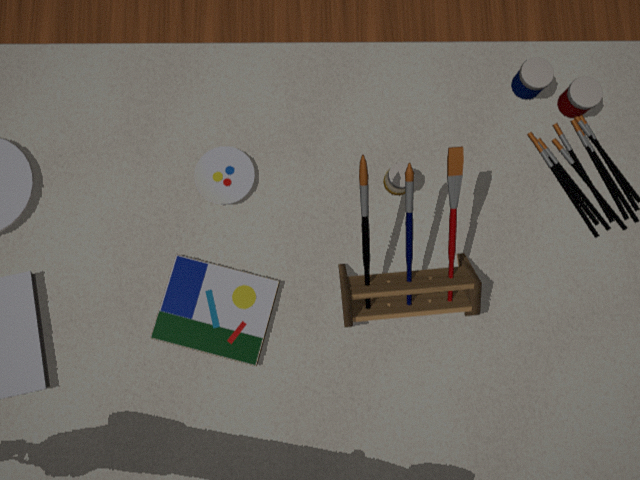

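View pics/side0.png

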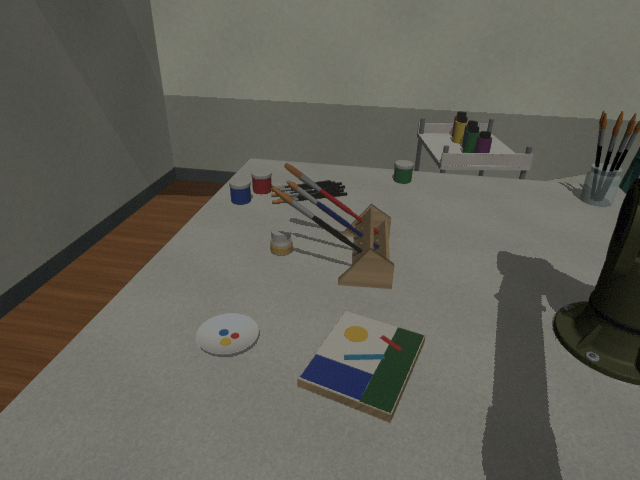

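The top view shows the red brush at the right of the stand, with bristle end near (456,148), ferrule to about (453,208) and handle down to (451,300). The panel middle is near (217,310), the saucer at (228,176), and the pot at (397,181), under the black/blue brushes. In the side view the red brush is the farthest one, (290,168) to (378,232).

```bash
python3 - <<'E'
from h import *
def big(m):
    n,l,s,_=cv2.connectedComponentsWithStats(m.astype(np.uint8)); k=1+np.argmax(s[1:,4]); return l==k
for n,box in(("top",(435,130,480,310)),("side",(275,155,390,245))):
    z=np.load(n+"0.npz"); p,d=z["p"],z["d"]; h=cv2.cvtColor(p,cv2.COLOR_RGB2HSV)
    B=np.zeros(d.shape,bool); B[box[1]:box[3],box[0]:box[2]]=1
    red=B&((h[...,0]<6)|(h[...,0]>172))&(h[...,1]>170)&(h[...,2]>60)
    gold=B&(h[...,0]>=7)&(h[...,0]<20)&(h[...,1]>130)&(h[...,2]>90)
    for nm,m in(("red",red),("gold",gold)):
        m=big(m); 
        vu=np.argwhere(m); P=pts(n,d,vu); c=np.median(P,0); P=P[np.linalg.norm(P-c,axis=1)<.12]
        c=P.mean(0); u,s,v=np.linalg.svd(P-c,full_matrices=False); a=v[0]*np.sign(v[0][2]); t=(P-c)@a
        print(n,nm,len(P),"c",c.round(4),"axis",a.round(3),"ends",(c+a*np.percentile(t,1)).round(4),(c+a*np.percentile(t,99)).round(4),"rms",s[1:]/len(P)**.5, vu.min(0),vu.max(0))
# panel (top)
z=np.load("top0.npz"); p,d=z["p"],z["d"]
vu=np.argwhere(np.ones_like(d,bool)&(d>0)); P=pts("top",d,vu)
print("table z",np.median(P[:,2]))
for nm,(u0,v0,u1,v1) in(("panel",(140,245,295,375)),("saucer",(190,140,265,210)),("stand",(325,245,490,335)),("pot",(383,165,405,198))):
    k=(vu[:,1]>u0)&(vu[:,1]<u1)&(vu[:,0]>v0)&(vu[:,0]<v1)&(P[:,2]>.011 if nm!="saucer" else P[:,2]>.007)
    Q=P[k]
    if nm!="pot": r=cv2.minAreaRect(Q[:,:2].astype(np.float32)); print(nm,r,np.median(Q[:,2]),Q[:,2].max())
    else: print(nm,Q.mean(0),Q[:,2].max())
E
```

```text
top red 364 c [ 0.5693 -0.2658  0.1125] axis [0.803 0.065 0.593] ends [ 0.5113 -0.2705  0.0697] [ 0.6167 -0.2619  0.1475] rms [0.00269831 0.00206974] [209 448] [277 455]
top gold 382 c [ 0.6869 -0.2581  0.1954] axis [0.835 0.072 0.546] ends [ 0.6674 -0.2598  0.1826] [ 0.705  -0.2565  0.2072] rms [0.00653247 0.00168427] [147 449] [175 462]
side red 128 c [ 0.5686 -0.2651  0.1089] axis [0.802 0.072 0.593] ends [ 0.5133 -0.2701  0.068 ] [ 0.6141 -0.261   0.1425] rms [0.00222018 0.00193955] [190 321] [220 362]
side gold 78 c [ 0.6674 -0.1068  0.1892] axis [0.839 0.004 0.544] ends [ 0.6503 -0.1069  0.1782] [ 0.6859 -0.1067  0.2012] rms [0.00257343 0.00157767] [189 275] [202 292]
table z 0.0021833266969375487
panel ((0.46226587891578674, 0.15396957099437714), (0.20122897624969482, 0.1600703001022339), 74.70183563232422) 0.020738818724787222 0.028183912527145027
saucer ((0.7204220294952393, 0.13602189719676971), (0.13311298191547394, 0.1369010955095291), 2.0461902618408203) 0.01214611527446996 0.02322288909931447
stand ((0.5020474195480347, -0.19769111275672913), (0.1335860788822174, 0.24017083644866943), 4.427884578704834) 0.05858603423420483 0.11938147669326626
pot [ 0.69533449 -0.18195877  0.04859473] 0.06637445930962205
```

```bash
cat >> h.py <<'E'
PZ=manip.pinch_z
def rot(hx,tilt):  # heading hx (deg) of tool x's level part; tilt: tool x raised by this (deg)
    return R.from_euler('ZYX',[hx,-tilt,180],degrees=True)
def plan(g,Rt,n=None,cur=None):
    """rows from the present pose (or cur) to grasp point g with rotation Rt"""
    if cur is None:
        o=manip.get_obs(); R0=R.from_euler('xyz',o["eef_rot"]); p0=np.array(o["tcp_pos"])
    else: p0,R0=cur
    p1=np.array(g)+Rt.as_matrix()[:,2]*PZ
    D=R0.inv()*Rt; w=np.degrees(D.as_rotvec()); t=R0.inv().apply(p1-p0)
    m=int(np.ceil(max(abs(w).max()/4,np.linalg.norm(w)/8.5,np.linalg.norm(t)/.048,1)))
    n=max(n or 0,m)
    S=sum(R.from_rotvec(np.radians(w/n*k)).as_matrix() for k in range(n))
    s=np.linalg.solve(S,t)
    print(n,"rows of",[(s/.3).round(4).tolist(),(w/n/4).round(3).tolist()])
    print("  dist",np.linalg.norm(t).round(3),"turn",np.linalg.norm(w).round(1))
    return p1,Rt
def st():
    o=manip.get_obs(); Rt=R.from_euler('xyz',o["eef_rot"]); M=Rt.as_matrix()
    print("t",round(o["time"],2),"grasp pt",(o["tcp_pos"]-M[:,2]*PZ).round(4),"x",M[:,0].round(3),"z",M[:,2].round(3),"q",np.round(o["q"],2),"op",round(o["opening"],3),"gf",round(o["grasp_force"],1),"F",np.round(o["wrist_force"],1))
G=np.array([.587,-.2658,.118]); B=np.array([.806,.068,.588])
E
python3 - <<'E'
from h import *
st()
c=plan([.50,.28,.38],rot(90,0))
c=plan([.50,-.22,.36],rot(4.8,0),cur=c)
c=plan(G-.11*np.array([.707,.06,-.707]),rot(4.8,45),cur=c)
E
```

```text
t 0.1 grasp pt [0.1751 0.6255 0.249 ] x [-0.963  0.269 -0.   ] z [-0.    -0.002 -1.   ] q [-1.28  0.32 -0.07  1.45  0.02  1.37 -0.06] op 1.0 gf 0.0 F [ 0.  -0.6  0.6]
19 rows of [[-0.0891, 0.0064, -0.023], [-0.001, 0.001, 0.979]]
  dist 0.492 turn 74.4
22 rows of [[-0.0631, 0.0542, 0.003], [0.0, -0.0, 0.968]]
  dist 0.5 turn 85.2
12 rows of [[-0.0111, 0.0147, 0.0442], [0.0, 0.938, 0.0]]
  dist 0.168 turn 45.0
```

```bash
python3 -m handwheel '[[[-0.089,0.0064,-0.023],[0,0,0.98]],[[-0.089,0.0064,-0.023],[0,0,0.98]],[[-0.089,0.0064,-0.023],[0,0,0.98]],[[-0.089,0.0064,-0.023],[0,0,0.98]],[[-0.089,0.0064,-0.023],[0,0,0.98]],[[-0.089,0.0064,-0.023],[0,0,0.98]]]'
python3 -m handwheel '[[[-0.089,0.0064,-0.023],[0,0,0.98]],[[-0.089,0.0064,-0.023],[0,0,0.98]],[[-0.089,0.0064,-0.023],[0,0,0.98]],[[-0.089,0.0064,-0.023],[0,0,0.98]],[[-0.089,0.0064,-0.023],[0,0,0.98]],[[-0.089,0.0064,-0.023],[0,0,0.98]]]'
python3 -m handwheel '[[[-0.089,0.0064,-0.023],[0,0,0.98]],[[-0.089,0.0064,-0.023],[0,0,0.98]],[[-0.089,0.0064,-0.023],[0,0,0.98]],[[-0.089,0.0064,-0.023],[0,0,0.98]],[[-0.089,0.0064,-0.023],[0,0,0.98]],[[-0.089,0.0064,-0.023],[0,0,0.98]],[[-0.089,0.0064,-0.023],[0,0,0.98]]]'
python3 - <<'E'
from h import *
st(); c=plan([.50,-.22,.36],rot(4.8,0))
E
```

```text
time: 0.7
tcp_pos: [0.3263, 0.5665, 0.2735]
eef_rot: [3.141, 0.0, 2.452]
wrist_force: [0.4, 0.7, 0.5]
opening: 1.004
grasp_force: 0.0
time: 1.3
tcp_pos: [0.4381, 0.4537, 0.3147]
eef_rot: [3.142, -0.0, 2.042]
wrist_force: [0.8, 0.4, 0.3]
opening: 1.001
grasp_force: 0.0
time: 2.0
tcp_pos: [0.4996, 0.2785, 0.363]
eef_rot: [-3.142, -0.0, 1.563]
wrist_force: [0.1, -0.8, -0.2]
opening: 1.001
grasp_force: 0.0
t 2.0 grasp pt [0.4996 0.2785 0.3817] x [0.008 1.    0.   ] z [-0.  0. -1.] q [-0.86  0.12  0.34  1.44 -0.04  1.59 -0.53] op 1.001 gf 0.0 F [ 0.1 -0.8 -0.2]
22 rows of [[-0.0626, 0.0543, 0.0033], [-0.0, -0.0, 0.963]]
  dist 0.499 turn 84.8
```

```bash
python3 -m handwheel '[[[-0.063,0.054,0.003],[0,0,0.963]],[[-0.063,0.054,0.003],[0,0,0.963]],[[-0.063,0.054,0.003],[0,0,0.963]],[[-0.063,0.054,0.003],[0,0,0.963]],[[-0.063,0.054,0.003],[0,0,0.963]],[[-0.063,0.054,0.003],[0,0,0.963]],[[-0.063,0.054,0.003],[0,0,0.963]],[[-0.063,0.054,0.003],[0,0,0.963]]]'
python3 -m handwheel '[[[-0.063,0.054,0.003],[0,0,0.963]],[[-0.063,0.054,0.003],[0,0,0.963]],[[-0.063,0.054,0.003],[0,0,0.963]],[[-0.063,0.054,0.003],[0,0,0.963]],[[-0.063,0.054,0.003],[0,0,0.963]],[[-0.063,0.054,0.003],[0,0,0.963]],[[-0.063,0.054,0.003],[0,0,0.963]]]'
python3 -m handwheel '[[[-0.063,0.054,0.003],[0,0,0.963]],[[-0.063,0.054,0.003],[0,0,0.963]],[[-0.063,0.054,0.003],[0,0,0.963]],[[-0.063,0.054,0.003],[0,0,0.963]],[[-0.063,0.054,0.003],[0,0,0.963]],[[-0.063,0.054,0.003],[0,0,0.963]],[[-0.063,0.054,0.003],[0,0,0.963]]]' | head -3
python3 - <<'E'
from h import *
st(); plan(G-.11*np.array([.707,.06,-.707]),rot(4.8,45))
E
```

```text
time: 2.8
tcp_pos: [0.5893, 0.1033, 0.355]
eef_rot: [-3.142, 0.0, 1.025]
wrist_force: [0.6, 0.3, 0.1]
opening: 1.003
grasp_force: 0.0
time: 3.5
tcp_pos: [0.5826, -0.0693, 0.3489]
eef_rot: [-3.142, -0.0, 0.555]
wrist_force: [0.7, 0.4, 0.6]
opening: 1.002
grasp_force: 0.0
time: 4.2
tcp_pos: [0.4985, -0.2201, 0.3425]
eef_rot: [-3.141, -0.0, 0.084]
t 4.2 grasp pt [ 0.4985 -0.2201  0.3612] x [0.996 0.084 0.   ] z [ 0.  0. -1.] q [-0.4   0.06  0.81  1.55 -0.05  1.54 -1.07] op 0.999 gf 0.0 F [-0.8 -0.7 -0.3]
12 rows of [[-0.0108, 0.0147, 0.0446], [-0.0, 0.937, 0.0]]
  dist 0.17 turn 45.0
```

```bash
python3 -m handwheel '[[[-0.011,0.0147,0.0446],[0,0.937,0]],[[-0.011,0.0147,0.0446],[0,0.937,0]],[[-0.011,0.0147,0.0446],[0,0.937,0]],[[-0.011,0.0147,0.0446],[0,0.937,0]],[[-0.011,0.0147,0.0446],[0,0.937,0]],[[-0.011,0.0147,0.0446],[0,0.937,0]]]' 0.2
python3 -m handwheel '[[[-0.011,0.0147,0.0446],[0,0.937,0]],[[-0.011,0.0147,0.0446],[0,0.937,0]],[[-0.011,0.0147,0.0446],[0,0.937,0]],[[-0.011,0.0147,0.0446],[0,0.937,0]],[[-0.011,0.0147,0.0446],[0,0.937,0]],[[-0.011,0.0147,0.0446],[0,0.937,0]],[[0,0,0],[0,0,0]]]'
python3 - <<'E'
from h import *
st(); plan(G,rot(4.8,45))
p,d=shot("top"); q,_=shot("side")
cv2.imwrite("pics/pre.png",np.hstack([cv2.resize(p[130:330,330:530],None,fx=2,fy=2),cv2.resize(q[120:320,230:430],None,fx=2,fy=2)])[:,:,::-1])
E
```

```text
time: 4.8
tcp_pos: [0.495, -0.2462, 0.2603]
eef_rot: [-3.14, -0.396, 0.087]
wrist_force: [0.5, 0.2, 0.2]
opening: 0.599
grasp_force: 0.0
time: 5.5
tcp_pos: [0.5206, -0.2698, 0.1792]
eef_rot: [-3.133, -0.782, 0.079]
wrist_force: [-0.7, 0.7, 0.3]
opening: 0.602
grasp_force: 0.0
t 5.5 grasp pt [ 0.5075 -0.271   0.1925] x [0.707 0.056 0.705] z [ 0.702  0.064 -0.709] q [-0.45 -0.29  1.13  2.25 -0.59  0.53 -0.31] op 0.602 gf 0.0 F [-0.7  0.7  0.3]
3 rows of [[0.0044, 0.0022, 0.1211], [-0.025, 0.014, -0.016]]
  dist 0.109 turn 0.4
```

View pics/pre.png

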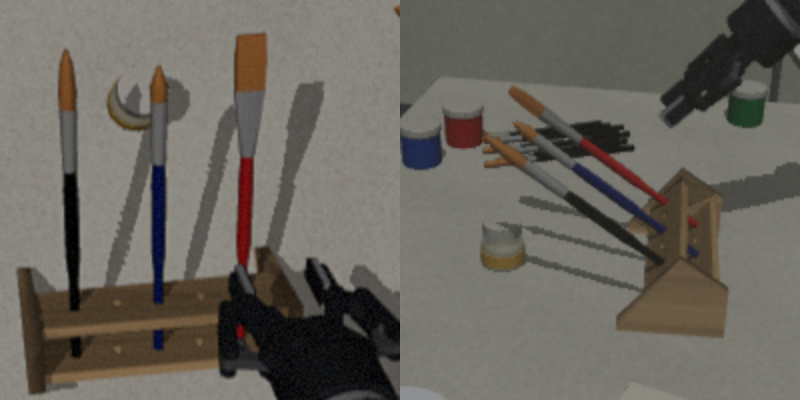

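The top crop shows the open fingers straddling the red brush, with the offset to the right matching the parallax of their greater height. In the side crop the gripper lies on the handle side, above the stand and clear of it. Next I approach.

```bash
python3 -m handwheel '[[[0.003,0.002,0.06],[0,0,0]],[[0.003,0.001,0.06],[0,0,0]],[[0.003,0.001,0.06],[0,0,0]],[[0.002,0.001,0.06],[0,0,0]],[[0.002,0.001,0.06],[0,0,0]],[[0,0,0.06],[0,0,0]],[[0,0,0],[0,0,0]]]'
python3 - <<'E'
from h import *
st(); plan(G,rot(4.8,45))
p,d=shot("top"); q,_=shot("side")
cv2.imwrite("pics/app.png",np.hstack([cv2.resize(p[130:330,330:530],None,fx=2,fy=2),cv2.resize(q[120:320,230:430],None,fx=2,fy=2)])[:,:,::-1])
E
```

```text
time: 6.3
tcp_pos: [0.6017, -0.2608, 0.1077]
eef_rot: [-3.137, -0.779, 0.093]
wrist_force: [0.5, 0.5, -0.8]
opening: 0.601
grasp_force: 0.0
t 6.3 grasp pt [ 0.5886 -0.2621  0.121 ] x [0.709 0.066 0.702] z [ 0.699  0.069 -0.712] q [-0.4   0.3   1.13  2.19 -1.46  0.76  0.28] op 0.601 gf 0.0 F [ 0.5  0.5 -0.8]
1 rows of [[-0.0114, 0.0125, 0.0026], [-0.153, 0.099, 0.094]]
  dist 0.005 turn 0.8
```

View pics/app.png

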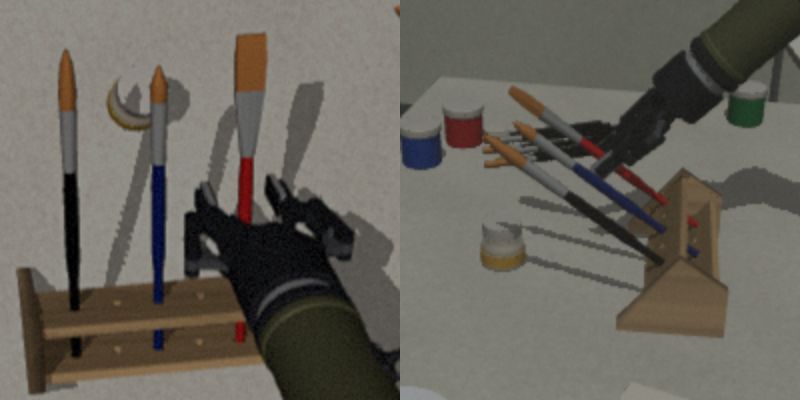

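Both views show the red handle between the open fingers (about (207,195) and (277,190) in the left crop), with the other brushes clear. I centre the fingers by 4 mm and close.

```bash
python3 -m handwheel '[[[-0.005,0.006,0.001],[-0.08,0.05,0.05]],[[-0.005,0.006,0.001],[-0.08,0.05,0.05]],[[0,0,0],[0,0,0]]]'
python3 -m handwheel '[[[0,0,0],[0,0,0]],[[0,0,0],[0,0,0]],[[0,0,0],[0,0,0]],[[0,0,0],[0,0,0]],[[0,0,0],[0,0,0]],[[0,0,0],[0,0,0]],[[0,0,0],[0,0,0]]]' -1
python3 - <<'E'
from h import *
st(); 
o=manip.get_obs(); M=R.from_euler('xyz',o["eef_rot"])
g=o["tcp_pos"]-M.as_matrix()[:,2]*PZ
plan(g+B*.08,M,8)
E
```

```text
time: 6.7
tcp_pos: [0.5985, -0.2675, 0.1082]
eef_rot: [3.141, -0.792, 0.077]
wrist_force: [0.5, 0.6, 0.0]
opening: 0.6
grasp_force: 0.0
time: 7.4
tcp_pos: [0.599, -0.2671, 0.1077]
eef_rot: [3.14, -0.791, 0.079]
wrist_force: [-1.6, 1.9, 1.7]
opening: 0.124
grasp_force: 58.4
t 7.4 grasp pt [ 0.5858 -0.2682  0.1208] x [0.701 0.056 0.711] z [ 0.709  0.055 -0.703] q [-0.39  0.29  1.13  2.2  -1.48  0.74  0.3 ] op 0.124 gf 58.4 F [-1.6  1.9  1.7]
8 rows of [[0.0329, -0.0001, 0.0054], [0.0, 0.0, 0.0]]
  dist 0.08 turn 0.0
```

Gripped (opening 0.124 is about 11 mm, 58 N, with low wrist force). Now I draw it out along its axis.

```bash
python3 -m handwheel '[[[0.033,0,0.0054],[0,0,0]],[[0.033,0,0.0054],[0,0,0]],[[0.033,0,0.0054],[0,0,0]],[[0,0,0],[0,0,0]]]'
python3 - <<'E'
from h import *
st()
E
python3 -m handwheel '[[[0.033,0,0.0054],[0,0,0]],[[0.033,0,0.0054],[0,0,0]],[[0.033,0,0.0054],[0,0,0]],[[0.033,0,0.0054],[0,0,0]],[[0.033,0,0.0054],[0,0,0]],[[0.033,0,0.0054],[0,0,0]],[[0,0,0],[0,0,0]]]'
python3 - <<'E'
from h import *
st()
E
```

```text
time: 7.8
tcp_pos: [0.6255, -0.2651, 0.1271]
eef_rot: [3.137, -0.793, 0.083]
wrist_force: [0.1, 0.5, 1.1]
opening: 0.129
grasp_force: 58.4
t 7.8 grasp pt [ 0.6122 -0.2661  0.1403] x [0.699 0.058 0.712] z [ 0.71   0.055 -0.702] q [-0.42  0.3   1.13  2.14 -1.44  0.73  0.22] op 0.129 gf 58.4 F [0.1 0.5 1.1]
time: 8.5
tcp_pos: [0.6734, -0.2612, 0.162]
eef_rot: [3.138, -0.792, 0.082]
wrist_force: [0.1, 1.0, -0.5]
opening: 0.125
grasp_force: 58.4
t 8.5 grasp pt [ 0.6601 -0.2622  0.1751] x [0.7   0.058 0.712] z [ 0.71   0.054 -0.702] q [-0.45  0.33  1.13  2.03 -1.37  0.74  0.06] op 0.125 gf 58.4 F [ 0.1  1.  -0.5]
```

Drawn 92 mm, so the brush is free. Next I lift it straight up.

```bash
python3 -m handwheel '[[[0.09,0,-0.09],[0,0,0]],[[0.09,0,-0.09],[0,0,0]],[[0.09,0,-0.09],[0,0,0]],[[0.09,0,-0.09],[0,0,0]],[[0.09,0,-0.09],[0,0,0]],[[0.07,0,-0.07],[0,0,0]],[[0,0,0],[0,0,0]]]' | head -2
python3 - <<'E'
from h import *
st()
c=plan([.62,-.10,.42],rot(4.8,0))
c=plan([.60,.19,.40],rot(18,0),cur=c)
E
```

```text
time: 9.2
tcp_pos: [0.6718, -0.2629, 0.3875]
t 9.2 grasp pt [ 0.6584 -0.2639  0.4005] x [0.695 0.055 0.717] z [ 0.715  0.053 -0.697] q [-0.65 -0.12  1.13  1.77 -0.44  0.78 -0.76] op 0.132 gf 58.5 F [ 0.2 -1.1 -0.8]
12 rows of [[-0.0083, -0.0463, -0.0083], [0.006, -0.954, -0.007]]
  dist 0.172 turn 45.8
7 rows of [[0.0157, -0.1378, 0.0095], [0.0, 0.0, -0.471]]
  dist 0.291 turn 13.2
```

```bash
python3 -m handwheel '[[[-0.008,-0.046,-0.008],[0.006,-0.95,-0.007]],[[-0.008,-0.046,-0.008],[0.006,-0.95,-0.007]],[[-0.008,-0.046,-0.008],[0.006,-0.95,-0.007]],[[-0.008,-0.046,-0.008],[0.006,-0.95,-0.007]],[[-0.008,-0.046,-0.008],[0.006,-0.95,-0.007]],[[-0.008,-0.046,-0.008],[0.006,-0.95,-0.007]]]' | head -2
python3 -m handwheel '[[[-0.008,-0.046,-0.008],[0.006,-0.95,-0.007]],[[-0.008,-0.046,-0.008],[0.006,-0.95,-0.007]],[[-0.008,-0.046,-0.008],[0.006,-0.95,-0.007]],[[-0.008,-0.046,-0.008],[0.006,-0.95,-0.007]],[[-0.008,-0.046,-0.008],[0.006,-0.95,-0.007]],[[-0.008,-0.046,-0.008],[0.006,-0.95,-0.007]]]' | head -2
python3 -m handwheel '[[[0.016,-0.138,0.01],[0,0,-0.47]],[[0.016,-0.138,0.01],[0,0,-0.47]],[[0.016,-0.138,0.01],[0,0,-0.47]],[[0.016,-0.138,0.01],[0,0,-0.47]],[[0.016,-0.138,0.01],[0,0,-0.47]],[[0.016,-0.138,0.01],[0,0,-0.47]],[[0.016,-0.138,0.01],[0,0,-0.47]],[[0,0,0],[0,0,0]]]' | head -2
python3 - <<'E'
from h import *
st()
p,d=shot("top"); q,e=shot("side")
cv2.imwrite("pics/held.png",np.hstack([cv2.resize(p,(400,300)),cv2.resize(q,(400,300))])[:,:,::-1])
E
```

```text
time: 9.8
tcp_pos: [0.6431, -0.1801, 0.3832]
time: 10.4
tcp_pos: [0.6197, -0.0987, 0.394]
time: 11.2
tcp_pos: [0.5978, 0.2004, 0.3713]
t 11.2 grasp pt [0.598  0.2003 0.39  ] x [ 0.947  0.322 -0.009] z [-0.01   0.003 -1.   ] q [-0.98  0.33  0.84  1.28 -0.25  1.65 -1.43] op 0.127 gf 58.6 F [-0.5  0.9 -1.4]
```

View pics/held.png

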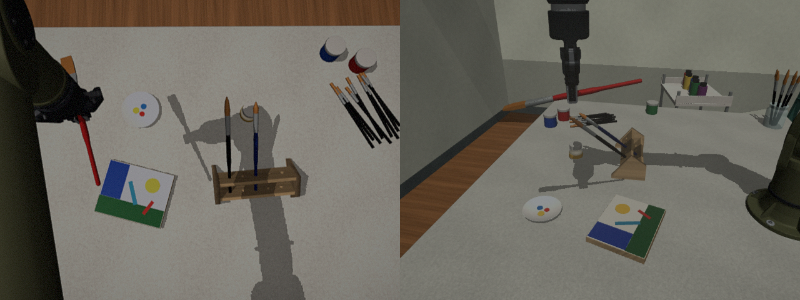

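The top view (half scale) shows the red brush held roughly level with bristles outward at (68,62) and butt near (97,183). The black and blue brushes still stand in the stand. Now I half-turn the tool at height.

```bash

python3 -m handwheel '[[[0,0,0],[0,0,-1]],[[0,0,0],[0,0,-1]],[[0,0,0],[0,0,-1]],[[0,0,0],[0,0,-1]],[[0,0,0],[0,0,-1]],[[0,0,0],[0,0,-1]],[[0,0,0],[0,0,-1]],[[0,0,0],[0,0,-1]]]' | head -3
python3 -m handwheel '[[[0,0,0],[0,0,-1]],[[0,0,0],[0,0,-1]],[[0,0,0],[0,0,-1]],[[0,0,0],[0,0,-1]],[[0,0,0],[0,0,-1]],[[0,0,0],[0,0,-1]],[[0,0,0],[0,0,-1]],[[0,0,0],[0,0,-1]]]' | head -3
python3 -m handwheel '[[[0,0,0],[0,0,-1]],[[0,0,0],[0,0,-1]],[[0,0,0],[0,0,-1]],[[0,0,0],[0,0,-1]],[[0,0,0],[0,0,-1]],[[0,0,0],[0,0,-1]],[[0,0,0],[0,0,-1]],[[0,0,0],[0,0,-1]]]' | head -3
python3 -m handwheel '[[[0,0,0],[0,0,-1]],[[0,0,0],[0,0,-1]],[[0,0,0],[0,0,-1]],[[0,0,0],[0,0,-1]],[[0,0,0],[0,0,-1]],[[0,0,0],[0,0,-1]],[[0,0,0],[0,0,-1]],[[0,0,0],[0,0,-1]]]' | head -3
python3 -m handwheel '[[[0,0,0],[0,0,-1]],[[0,0,0],[0,0,-1]],[[0,0,0],[0,0,-1]],[[0,0,0],[0,0,-1]],[[0,0,0],[0,0,-1]],[[0,0,0],[0,0,-1]],[[0,0,0],[0,0,-1]],[[0,0,0],[0,0,-1]]]' | head -3
python3 -m handwheel '[[[0,0,0],[0,0,-1]],[[0,0,0],[0,0,-1]],[[0,0,0],[0,0,-1]],[[0,0,0],[0,0,-1]],[[0,0,0],[0,0,-1]],[[0,0,0],[0,0,0]]]' | head -3
python3 - <<'E'
from h import *
st()
az=18.4; h=np.array([np.cos(np.radians(az)),np.sin(np.radians(az)),0])
tip=np.array([.462,.154,.121]); g=tip+h*.104+[0,0,.104]; print(g)
c=plan(g+[0,0,.12],rot(180+az,-36))
# elevation -45-? x is inward, lowered
E
```

```text
time: 12.1
tcp_pos: [0.6006, 0.1885, 0.3739]
eef_rot: [-3.137, 0.004, 0.872]
time: 12.9
tcp_pos: [0.6006, 0.1885, 0.3738]
eef_rot: [-3.136, 0.001, 1.431]
time: 13.7
tcp_pos: [0.6007, 0.1885, 0.3738]
eef_rot: [-3.136, -0.002, 1.989]
time: 14.5
tcp_pos: [0.6007, 0.1885, 0.3738]
eef_rot: [-3.138, -0.005, 2.548]
time: 15.3
tcp_pos: [0.6007, 0.1884, 0.3738]
eef_rot: [-3.141, -0.006, 3.106]
time: 15.9
tcp_pos: [0.6007, 0.1887, 0.3738]
eef_rot: [3.14, -0.006, -2.83]
t 15.9 grasp pt [0.6008 0.1887 0.3925] x [-0.952 -0.306  0.006] z [-0.006 -0.    -1.   ] q [-0.66  0.27  0.42  1.26 -0.11  1.64  1.61] op 0.124 gf 58.6 F [ 0.  -0.1 -0.7]
[0.56068311 0.1868275  0.225     ]
10 rows of [[0.0131, 0.0035, 0.0117], [-0.002, -0.908, -0.015]]
  dist 0.053 turn 36.3
```

```bash

python3 -m handwheel '[[[0.013,0.0035,0.012],[0,-0.908,-0.015]],[[0.013,0.0035,0.012],[0,-0.908,-0.015]],[[0.013,0.0035,0.012],[0,-0.908,-0.015]],[[0.013,0.0035,0.012],[0,-0.908,-0.015]],[[0.013,0.0035,0.012],[0,-0.908,-0.015]]]' | head -3
python3 -m handwheel '[[[0.013,0.0035,0.012],[0,-0.908,-0.015]],[[0.013,0.0035,0.012],[0,-0.908,-0.015]],[[0.013,0.0035,0.012],[0,-0.908,-0.015]],[[0.013,0.0035,0.012],[0,-0.908,-0.015]],[[0.013,0.0035,0.012],[0,-0.908,-0.015]],[[0,0,0],[0,0,0]],[[0,0,0],[0,0,0]]]' | head -3
python3 - <<'E'
from h import *
st()
p,d=shot("top"); q,e=shot("side"); np.savez("h1.npz",p=p,d=d,q=q,e=e)
cv2.imwrite("pics/turned.png",np.hstack([cv2.resize(p,(400,300)),cv2.resize(q,(400,300))])[:,:,::-1])
E
```

```text
time: 16.4
tcp_pos: [0.5825, 0.1891, 0.3538]
eef_rot: [3.139, 0.314, -2.827]
time: 17.1
tcp_pos: [0.5714, 0.1914, 0.3297]
eef_rot: [-3.141, 0.628, -2.82]
t 17.1 grasp pt [0.561  0.1879 0.3449] x [-0.768 -0.256 -0.587] z [ 0.557  0.186 -0.809] q [-0.73 -0.28  0.27  1.99  0.2   0.8   1.36] op 0.126 gf 58.6 F [1.2 1.1 0.1]
```

View pics/turned.png

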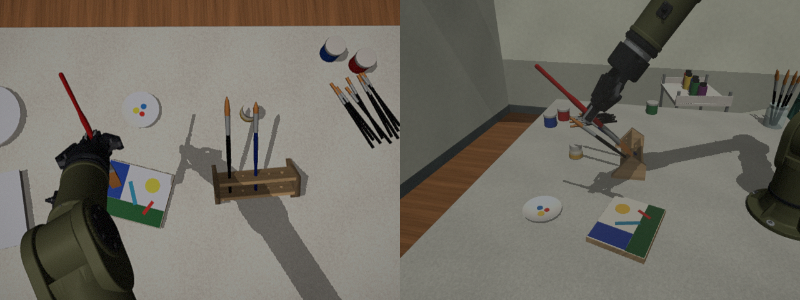

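The brush is now bristles-down toward the base. In the half-scale top view the red handle runs from the butt at (62,74) to the gripper at (92,138), and the bristles just show at (115,175), over the panel. The side view shows the same slant. I measure the held axis next.

```bash
cat > m.py <<'E'
from h import *
def meas(pic,dep,boxes):
    for n in ("top","side"):
        p,d=pic[n],dep[n]; h=cv2.cvtColor(p,cv2.COLOR_RGB2HSV); x0,y0,x1,y1=boxes[n]
        B=np.zeros(d.shape,bool); B[y0:y1,x0:x1]=1
        for nm,m in(("red",B&((h[...,0]<6)|(h[...,0]>172))&(h[...,1]>150)&(h[...,2]>50)),("gold",B&(h[...,0]>=7)&(h[...,0]<20)&(h[...,1]>120)&(h[...,2]>60))):
            k,l,s,_=cv2.connectedComponentsWithStats(m.astype(np.uint8))
            if k<2: continue
            vu=np.argwhere(l==1+np.argmax(s[1:,4])); P=pts(n,d,vu)
            if len(P)<15: continue
            P=P[np.linalg.norm(P-np.median(P,0),axis=1)<.12]
            c=P.mean(0); u,s,v=np.linalg.svd(P-c,full_matrices=False); a=v[0]*-np.sign(v[0][2]); t=(P-c)@a
            print(n,nm,len(P),"c",c.round(4),"axis",a.round(3),"slope",np.degrees(np.arcsin(a[2])).round(1),"top end",(c+a*t.min()).round(4),"low end",(c+a*t.max()).round(4),"sd",(s[1:]/len(P)**.5).round(4),vu.min(0),vu.max(0))
E
python3 - <<'E'
from m import *
z=np.load("h1.npz")
meas({"top":z["p"],"side":z["q"]},{"top":z["d"],"side":z["e"]},{"top":(85,135,240,380),"side":(200,90,320,200)})
o=manip.get_obs(); M=R.from_euler('xyz',o["eef_rot"]).as_matrix()
b=M@[np.cos(np.radians(9.4)),0,np.sin(np.radians(9.4))]; g=o["tcp_pos"]-M[:,2]*PZ
print("nominal b",b.round(3),"tip",(g+.147*b).round(4),"butt",(g-.148*b).round(4))
E
```

```text
top red 655 c [0.6029 0.2015 0.3919] axis [-0.677 -0.219 -0.703] slope -44.6 top end [0.6479 0.2161 0.4387] low end [0.5605 0.1879 0.3479] sd [0.0025 0.0014] [135 102] [223 147]
top gold 342 c [0.4817 0.1605 0.2597] axis [-0.665 -0.066 -0.744] slope -48.1 top end [0.4977 0.1621 0.2777] low end [0.4665 0.159  0.2427] sd [0.006  0.0011] [275 175] [300 193]
side red 684 c [0.6134 0.2091 0.3988] axis [-0.673 -0.206 -0.71 ] slope -45.3 top end [0.6614 0.2237 0.4494] low end [0.5681 0.1952 0.351 ] sd [0.0024 0.0013] [102 216] [180 299]
side gold 95 c [ 0.6714 -0.1067  0.1905] axis [-0.861 -0.048 -0.507] slope -30.5 top end [ 0.6916 -0.1056  0.2024] low end [ 0.6519 -0.1078  0.1791] sd [0.0032 0.0019] [187 271] [199 292]
nominal b [-0.665 -0.223 -0.713] tip [0.4641 0.156  0.2411] butt [0.6603 0.2217 0.4514]
```

Predicted and measured tips agree to 3 mm, with a slope of 45 degrees. Next I descend 121 mm.

```bash

python3 -m handwheel '[[[0.035,0,0.046],[0,0,0]],[[0.035,0,0.046],[0,0,0]],[[0.035,0,0.046],[0,0,0]],[[0.035,0,0.046],[0,0,0]],[[0,0,0],[0,0,0]]]' | head -3
python3 -m handwheel '[[[0.035,0,0.046],[0,0,0]],[[0.035,0,0.046],[0,0,0]],[[0.034,0,0.045],[0,0,0]],[[0,0,0],[0,0,0]],[[0,0,0],[0,0,0]],[[0,0,0],[0,0,0]]]' | head -3
python3 - <<'E'
from m import *
st()
p,d=shot("top"); q,e=shot("side")
meas({"top":p,"side":q},{"top":d,"side":e},{"top":(85,135,240,380),"side":(200,90,400,330)})
o=manip.get_obs(); M=R.from_euler('xyz',o["eef_rot"]).as_matrix()
b=M@[np.cos(np.radians(9.4)),0,np.sin(np.radians(9.4))]; g=o["tcp_pos"]-M[:,2]*PZ
print("nominal b",b.round(3),"tip",(g+.147*b).round(4))
cv2.imwrite("pics/fin.png",np.hstack([cv2.resize(p,(400,300)),cv2.resize(q,(400,300))])[:,:,::-1])
E
```

```text
time: 17.7
tcp_pos: [0.5693, 0.1914, 0.2576]
eef_rot: [-3.139, 0.624, -2.817]
time: 18.3
tcp_pos: [0.5701, 0.1923, 0.2109]
eef_rot: [-3.141, 0.632, -2.817]
t 18.3 grasp pt [0.5596 0.1888 0.226 ] x [-0.765 -0.257 -0.591] z [ 0.56   0.188 -0.807] q [-0.72 -0.2   0.29  2.17  0.21  0.53  1.34] op 0.124 gf 58.6 F [-0.9 -0.2 -0.4]
top red 549 c [0.6083 0.2046 0.2807] axis [-0.672 -0.22  -0.707] slope -45.0 top end [0.6605 0.2217 0.3356] low end [0.5559 0.1875 0.2256] sd [0.0024 0.0016] [151 126] [242 170]
top gold 158 c [0.4804 0.1574 0.1391] axis [-0.666 -0.001 -0.746] slope -48.3 top end [0.498  0.1574 0.1589] low end [0.4667 0.1573 0.1238] sd [0.0041 0.0013] [283 197] [304 207]
side red 509 c [0.611  0.209  0.2801] axis [-0.675 -0.21  -0.708] slope -45.0 top end [0.6589 0.2239 0.3303] low end [0.5645 0.1946 0.2313] sd [0.0023 0.0012] [194 226] [257 301]
side gold 194 c [0.4792 0.1676 0.138 ] axis [-0.642 -0.239 -0.728] slope -46.7 top end [0.4918 0.1723 0.1524] low end [0.4629 0.1615 0.1196] sd [0.0074 0.0019] [290 348] [314 367]
nominal b [-0.663 -0.223 -0.714] tip [0.4618 0.1558 0.1206]
```

View pics/fin.png

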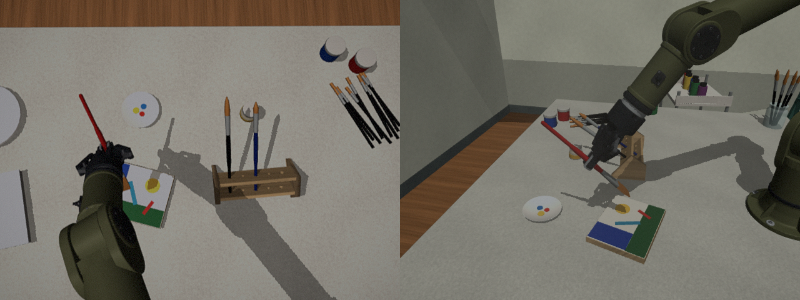

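The final view shows the bristle end (side view, half scale, about (627,190)) above the panel, slanting 45 degrees. The other two brushes still stand in the stand, and the saucer is unmoved. The tip is within about 3 mm of target.

```bash
python3 -c "
from h import *
print(np.abs(manip.get_obs()['joint_velocities']).max()); print(manip.sign_off())"
```

```text
0.010325947401727568
the job is handed in; nothing more can be done
None
```

The job is handed in: the arm holds the red brush still, bristles slanting down at 45 degrees with the tip about 100 mm above the middle of the panel; the other two brushes still stand in the stand, and the pot and saucer were left untouched.

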